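Plug the battery into the cordless chopper and latch it

ROBOT

A 7-joint arm with a two-finger parallel gripper is mounted at the origin on a cart in front of the work surface, level with it; the furniture and walls round the work are solid. World frame = base frame: x ahead of the robot, y to its left, z up, the work surface at z = 0. Lengths are in m, angles in degrees, forces in N, time in s.
With the tool pointing down it reaches from about 0.425 to 0.875 m from the base axis. Payload 4.7 kg.
Tool frame: the origin (TCP) lies on the centre line of the jaws, within the pads' length; the fingertips stand 17 mm ahead of it and the grasp point (between the pads) lies 2 mm behind it; z points along the fingers, y is the line along which they close (so a half turn about z gives the same grasp; the last joint's range is limited). The gripper opens to 87 mm and grips with 3 to 60 N. Pads are 19 mm wide; open, the fingers measure 117 mm over their backs; the gripper's body (75 mm by 190 mm) begins 51 mm behind the grasp point.
Start: joints at [-74.192, 18.392, -4.016, 83.108, 1.295, 78.541, -3.26], TCP at [0.168, 0.628, 0.24] pointing down, gripper open.
Joint ranges: [-163.93, 163.93], [-17.29, 119.83], [-79.2, 71.16], [3.27, 140.29], [-89.18, 269.18], [5.43, 117.66], [-154.24, 154.24]. Speed limits (degrees/s): [147.25, 147.25, 180, 180, 180, 180, 180].

INTERFACE

Orientations are given as [roll, pitch, yaw] about the fixed x, y, z axes, in that order (R = Rz(yaw) Ry(pitch) Rx(roll)).
In Python, from cell import env, read_camera gives the robot as it stands.
- The arm moves only by the shell command python3 -m jog 'ROWS' [FORCE]. ROWS is JSON, a list of rows, each a list of 5 numbers: the opening, from 0 (shut) to 1 (fully open), then the shift along the tool's x, y, z each as a share of 0.02 m, from -1 to 1, then the turn about the tool's z as a share of 45 degrees, from -1 to 1. In form: [[gripper, x, y, z, yaw], ...]. A call has 1 to 12 rows; each row shifts and turns the commanded pose from where the row before left it, along the tool's axes as they then stand; what a row does not reach is not made up. A row lasts 1/12 s, in which the tool goes at most 41.7 mm and 7.16 degrees, less where a joint would pass 70% of its speed; a pose out of reach is approached as far as the arm can. A call with a number of a shift or a turn outside -1 to 1 is refused whole. A call with a gripper value outside its range is refused whole. The fingers move at their own pace and stop on an object; FORCE is the grip in N (left out, the last holds). Time passes only in rows, so rows that do not move let the fingers close. It gives the time, the measured TCP pose, the force, the opening and the grip force at its end, in the units of the state.
- env.get_obs(): the state, without advancing time (a new reading comes with each control period).
- read_camera(name): name is "scene" or "top" or "wrist"; returns a dict with "color" (384x512x3 uint8, red, green, blue), "range_z" (384x512 float32, m along the optical axis (not along the pixel's ray), 0 where there is no reading), "mtx" (3x3 intrinsics, pixels), "world_from_camera" (4x4, takes a point from camera to world coordinates); the wrist camera has in their place "T_tool_cam" (4x4, takes a point from camera to tool coordinates, whose origin is the TCP and whose axes are the flange's). Camera axes: x right, y down, z forward; pixel columns grow to the right and rows downward; lengths in m; the calibration is good to about 2 mm. A picture is of the moment at which its call begins: read the wrist's pose just before it.
- env.sign_off(): hands the job in; it is judged then, once.
The state is a dict: "time_s": time; "qpos": joint angles; "joint_velocities": joint speeds; "effort": joint torques, N m; "tool_pos": TCP position; "tool_rot": TCP orientation; "force": force on the tool from outside, world axes, zero at the start; "wrist_torque": the same for the moment, N m; "grip_width": finger opening in m; "grasp_force": force on a finger pad.
Only numpy, scipy, OpenCV 4.12 (cv2) and the standard library are available. Lean on these libraries where they do the work, as an engineer would, in place of code of your own. Each camera call takes 0.05 s, during which the arm holds its last target. There are 200 camera calls.

TASK

Get the cordless mini chopper ready for use: pick up its charged battery, plug it fully home into the chopper's battery bay (it fits one way round only, with its orange lip towards the latch), then turn the orange latch clockwise as far as it goes, so that it lies over the lip and holds the battery in. Leave the bowl, the spice jars and the lemon where they are.

Things in the scene. Friction and masses are not known exactly. Their poses are not given: they have to be found in the camera images.
- battery: dark grey battery standing on its plug end, 90 mm high, 0.26 kg. Origin: centre of the plug's underside, z up, front = -x. Black plug 34 (x) x 48 (y) mm up to z 30, foot chamfered 3 mm; key rib 10 wide, 4 proud on its back (+x); flange 50 x 64 at z 30 to 38, with an orange lip 28 wide at the front to x = -34; above it the ribbed grip, 36 (x) x 50 (y), z 38 to 90, with orange band
- chopper: cream mini chopper, fixed, 150 (x) x 200 (y) mm, flat top 58 mm up; round orange button on its front (-x). Origin: centre of its underside, z up. On its left (+y) half a clear cup with dark lid, 100 mm across, up to 141 mm high, centred at (4, 46); battery bay at (29, -50), latch axis at (-48, -50) mm in front of the bay
- bay_seat (a point): point in the bay where the battery's origin lies when fully home, 32 mm above the worktop; axes parallel to the chopper's and, when home, the battery's. The bay is a hole 37 (x) x 51 (y) mm with a key notch 15 mm wide in its back wall; its mouth, a black raised rim with a 2.5 mm bevel, is 62 mm above the worktop, and the battery's flange rests on it when home (battery top then at 122 mm)
- latch_grip (a point): centre of the latch's upright orange finger bar, 92 mm above the worktop, on its vertical turning axis; the bar is 44 mm long (point's x), 12 mm thick (y) and spans 76.5 to 102 mm above the worktop. Under it a flat orange toe 14 mm wide, 71.5 to 76.5 mm above the worktop, reaches 50 mm from the axis along the point's +x
- latch (a joint): angle of the latch, rad: 0 = open, toe pointing left towards the cup; grows as it is turned clockwise seen from above, up to its stop at 1.4 = toe pointing back over the lip of a battery that is home (1.5 mm above it; it cannot pass over one that stands higher). Stiff: stays where it is left
- green_bowl_small: small green bowl, 120 mm across, 60 mm high; origin centre of its underside; leave alone
- brown_cap_jar: spice jar with brown cap, 41 mm across, 105 mm high; origin centre of its underside; leave alone
- black_cap_jar: spice jar with black cap, 40 mm across, 105 mm high; origin centre of its underside; leave alone
- lemon: yellow lemon lying on the chopping board at the right, 78 x 55 x 56 mm; origin under its centre; leave alone

How it is judged:
By the outcome, as a careful person would: the job done as asked, in the order asked, and still so for the second after the job is handed in, with the robot touching nothing.
It also fails if it takes over 48 s, if anything falls off the work surface, if the arm or the gripper's body presses on something with over 40 N, if the wrist force passes 120 N, or if a joint passes its speed limit or range.

## Working session

There is one attempt and no reset: what is moved stays moved. The work goes in short steps, Python scripts to look and compute and a shell command to move; the robot and the scene stay as the last step left them, time stands still between calls to the robot, and variables do not carry over. Pictures are saved under pics/ and viewed, at most 10 in all, crops included, and the job is handed in when it is done.

```bash
mkdir -p pics; ls
cat > h.py <<'E'
import numpy as np,cv2
from cell import env,read_camera
def snap(n,f):
    c=read_camera(n);cv2.imwrite('pics/'+f+'.png',c['color'][...,::-1]);np.savez('pics/'+f,**c);return c
E
python3 - <<'E'
from h import *
o=env.get_obs();print({k:o[k] for k in('time_s','tool_pos','tool_rot','force','grip_width')})
for n in('scene','top'):
    c=snap(n,n+'0');print(n,c['mtx'].round(1).tolist(),c['world_from_camera'].round(3).tolist())
a=np.hstack([cv2.imread('pics/top0.png'),])
E
```

```text
pics
{'time_s': 0.0, 'tool_pos': array([0.16813916, 0.62733171, 0.23846186]), 'tool_rot': array([-1.79890259e+02,  6.83216385e-03,  1.65002330e+02]), 'force': array([ 0.27171382, -0.1627148 ,  0.98193114]), 'grip_width': 0.08692731724092348}
scene [[472.7, 0.0, 258.9], [0.0, 472.7, 186.4], [0.0, 0.0, 1.0]] [[0.512, -0.643, 0.57, 0.043], [-0.859, -0.388, 0.334, -0.628], [0.007, -0.66, -0.751, 0.832], [0.0, 0.0, 0.0, 1.0]]
top [[396.6, 0.0, 261.4], [0.0, 396.6, 194.9], [0.0, 0.0, 1.0]] [[-0.004, -0.988, 0.156, 0.432], [-1.0, 0.007, 0.018, -0.297], [-0.019, -0.155, -0.988, 1.074], [0.0, 0.0, 0.0, 1.0]]
```

View pics/top0.png

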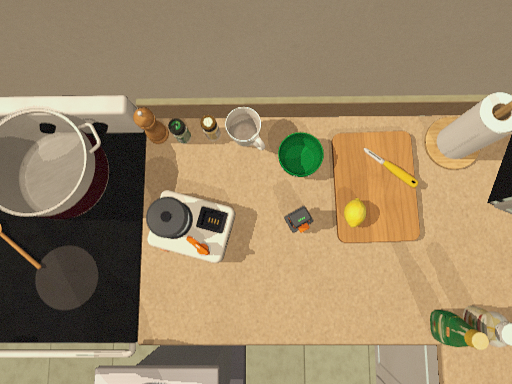

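View pics/scene0.png

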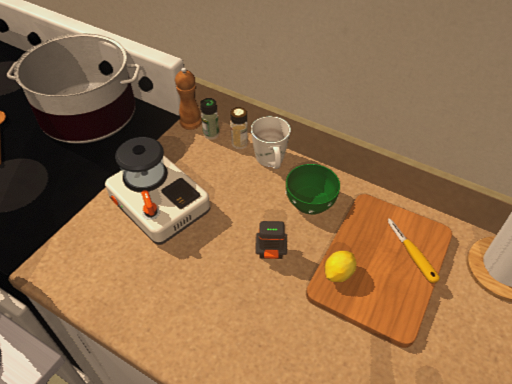

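```bash
cat >> h.py <<'E'
def cloud(c,T=None):
    K=c['mtx'];T=c['world_from_camera'] if T is None else T
    v,u=np.mgrid[:384,:512];z=c['range_z']
    P=np.stack([(u-K[0,2])/K[0,0]*z,(v-K[1,2])/K[1,1]*z,z],-1)
    return P@T[:3,:3].T+T[:3,3]
def rect(p):
    (c,s,a)=cv2.minAreaRect((p[:,:2]*1000).astype(np.float32));return np.round(c,1),np.round(s,1),round(a,1)
def masks(c):
    h=cv2.cvtColor(c['color'],cv2.COLOR_RGB2HSV).astype(int);H,S,V=h[...,0],h[...,1],h[...,2]
    return dict(orange=(H<14)&(S>180)&(V>120),dark=(V<90)&(S<90),cream=(S<70)&(V>170))
E
python3 - <<'E'
from h import *
for n in('top','scene'):
    c=np.load(f'pics/{n}0.npz');P=cloud(c);m=masks(c);x,y,z=P[...,0],P[...,1],P[...,2]
    print(n,'table z',np.median(z[330,200:260] if n=='top' else z[300,150:200]))
    def box(X,Y,r):return (abs(x-X)<r)&(abs(y-Y)<r)
    # rough centres
    print(P[217,298] if n=='top' else P[232,270], P[220,212] if n=='top' else P[192,181])
    b=P[(215,298) if n=='top' else (228,270)]; 
    B=box(b[0],b[1],.07)
    for nm,mm in(('battop',B&(z>.083)&(z<.1)),('batlip',B&m['orange']&(z>.02)&(z<.05))):
        p=P[mm];print(nm,len(p),p.mean(0).round(4) if len(p) else '',rect(p) if len(p) else '')
    ch=box(.41,-.12,.16)
    cc=(x>.25)&(x<.6)&(y<.1)&(y>-.3)
    for nm,mm in(('cream',cc&m['cream']&(abs(z-.058)<.006)),('bay',cc&m['dark']&(z<.066)&(z>.01)),('latchbar',cc&m['orange']&(z>.09)),('toe',cc&m['orange']&(z>.066)&(z<.082)),('lid',cc&m['dark']&(z>.13)&(z<.15))):
        p=P[mm];print(nm,len(p),p.mean(0).round(4) if len(p) else '',rect(p) if len(p) else '')
E
```

```text
top table z 0.00091737682238624
[ 0.5307669  -0.36909873  0.09262051] [ 0.53016716 -0.14689893  0.03358656]
battop 275 [ 0.5323 -0.3735  0.0904] (array([ 532.6, -374. ]), array([35.7, 49.6]), 29.9)
batlip 41 [ 0.5125 -0.3877  0.039 ] (array([ 509.8, -386.5]), array([14.9, 27.1]), 25.9)
cream 2059 [ 0.4993 -0.1096  0.0587] (array([514.2, -93.5]), array([199.3, 148.8]), 74.8)
bay 599 [ 0.5271 -0.1376  0.0501] (array([ 516.5, -123.4]), array([145.6,  90.8]), 81.5)
latchbar 29 [ 0.4568 -0.1391  0.1344] (array([ 440.6, -202.5]), array([187.6,  23.3]), 77.9)
toe 30 [ 0.4685 -0.1228  0.0773] (array([ 471.6, -118.4]), array([59.3,  7.2]), 59.5)
lid 316 [ 0.5298 -0.0595  0.1357] (array([530.1, -52.7]), array([94. , 96.4]), 3.6)
scene table z -0.0010612522537216673
[ 0.5158236  -0.3770879   0.09130016] [ 0.54866488 -0.13013621  0.02796903]
battop 370 [ 0.5266 -0.3734  0.0884] (array([ 528. , -372.7]), array([35.5, 47.7]), 32.1)
batlip 115 [ 0.5051 -0.3864  0.0368] (array([ 506.3, -385.3]), array([18.1, 26.2]), 27.9)
cream 1215 [ 0.4722 -0.0932  0.0568] (array([509.5, -91.6]), array([191.9, 146.1]), 74.8)
bay 370 [ 0.5039 -0.1148  0.0523] (array([ 500.7, -105.4]), array([173.9, 136.2]), 76.1)
latchbar 96 [ 0.4483 -0.1324  0.0993] (array([ 451. , -129.3]), array([42.4, 11.6]), 53.1)
toe 77 [ 0.4556 -0.1237  0.0756] (array([ 459. , -117.2]), array([72.9, 25.3]), 59.3)
lid 1095 [ 0.5241 -0.053   0.1343] (array([526.1, -50.5]), array([92.6, 92.7]), 3.0)
```

Run:
```python
from h import *
c=np.load('pics/top0.npz');P=cloud(c).reshape(-1,3);s=np.load('pics/scene0.npz');P=np.vstack([P,cloud(s).reshape(-1,3)])
P=P[(P[:,2]<1)]
for x in np.arange(.0,.9,.1):
  print(round(x,1),[ (round(float(q[:,2].max()),2) if len(q:=P[(abs(P[:,0]-x-.05)<.05)&(abs(P[:,1]-y)<.05)]) else None) for y in np.arange(.65,-.55,-.1)])
def tool(dx,dy,yaw):
    a=np.radians(yaw);X=np.array([np.cos(a),np.sin(a)]);Y=np.array([np.sin(a),-np.cos(a)]);d=np.array([dx,dy]);return d@X/.02,d@Y/.02
W=[(.168,.628),(.34,.39),(.46,.12),(.53,-.373)]
for a,b in zip(W,W[1:]):print(tool(b[0]-a[0],b[1]-a[1],165))
```

```text
0.0 [-0.9, -0.9, -0.89, -0.9, -0.89, None, None, 0.0, 0.0, -0.89, -0.89, -0.9, -0.89]
0.1 [None, -0.18, -0.18, -0.18, -0.18, 0.01, 0.01, 0.01, 0.01, None, None, None, None]
0.2 [None, None, 0.0, 0.0, 0.0, 0.0, 0.01, 0.01, 0.01, 0.01, 0.01, 0.01, 0.01]
0.3 [-0.79, -0.79, 0.0, 0.0, 0.01, 0.0, 0.01, 0.01, 0.01, 0.01, 0.01, 0.01, 0.01]
0.4 [None, None, 0.01, 0.02, 0.01, 0.0, 0.06, 0.14, 0.11, 0.01, 0.04, 0.03, 0.03]
0.5 [None, 0.0, 0.14, 0.17, 0.17, 0.17, 0.13, 0.14, 0.13, 0.06, 0.1, 0.08, 0.08]
0.6 [0.0, 0.0, 0.16, 0.17, 0.01, 0.17, 0.01, 0.06, 0.01, 0.01, 0.07, 0.06, 0.03]
0.7 [0.16, 0.16, 0.16, 0.17, 0.17, 0.17, 0.17, 0.16, 0.11, 0.1, 0.07, 0.07, 0.03]
0.8 [0.16, 0.18, 0.21, 0.25, 0.4, 0.5, 0.5, 0.5, 0.5, 0.49, 0.49, 0.49, 0.49]
(np.float64(-11.386908742805987), np.float64(-9.268673544958231))
(np.float64(-9.289612066618444), np.float64(-11.487084384287295))
(np.float64(-9.760629853788883), np.float64(-22.904204960166705))
```

```bash
python3 -m jog '[[1,-0.95,-0.77,0,0],[1,-0.95,-0.77,0,0],[1,-0.95,-0.77,0,0],[1,-0.95,-0.77,0,0],[1,-0.95,-0.77,0,0],[1,-0.95,-0.77,0,0],[1,-0.95,-0.77,0,0],[1,-0.95,-0.77,0,0],[1,-0.95,-0.77,0,0],[1,-0.95,-0.77,0,0],[1,-0.95,-0.77,0,0],[1,-0.95,-0.77,0,0]]'
python3 -m jog '[[1,-0.77,-0.96,0,0],[1,-0.77,-0.96,0,0],[1,-0.77,-0.96,0,0],[1,-0.77,-0.96,0,0],[1,-0.77,-0.96,0,0],[1,-0.77,-0.96,0,0],[1,-0.77,-0.96,0,0],[1,-0.77,-0.96,0,0],[1,-0.77,-0.96,0,0],[1,-0.77,-0.96,0,0],[1,-0.77,-0.96,0,0],[1,-0.77,-0.96,0,0]]'
python3 -m jog '[[1,-0.4,-0.95,0,0],[1,-0.4,-0.95,0,0],[1,-0.4,-0.95,0,0],[1,-0.4,-0.95,0,0],[1,-0.4,-0.95,0,0],[1,-0.4,-0.95,0,0],[1,-0.4,-0.95,0,0],[1,-0.4,-0.95,0,0],[1,-0.4,-0.95,0,0],[1,-0.4,-0.95,0,0],[1,-0.4,-0.95,0,0],[1,-0.4,-0.95,0,0]]'
```

```text
time_s: 1.1
tool_pos: [0.3411, 0.3891, 0.2392]
tool_rot: [-180.0, -0.0, 165.0]
force: [0.1, 1.0, 0.1]
grip_width: 0.0872
grasp_force: 0.0
time_s: 2.1
tool_pos: [0.4596, 0.1187, 0.2393]
tool_rot: [-180.0, -0.0, 165.0]
force: [-0.4, 0.8, 0.1]
grip_width: 0.0871
grasp_force: 0.0
time_s: 3.1
tool_pos: [0.493, -0.126, 0.2393]
tool_rot: [180.0, -0.0, 165.0]
force: [0.9, -0.1, 0.2]
grip_width: 0.0866
grasp_force: 0.0
```

```bash
cat >> h.py <<'E'
from scipy.spatial.transform import Rotation as Rt
def wrist(f):
    o=env.get_obs();c=read_camera('wrist');cv2.imwrite('pics/'+f+'.png',c['color'][...,::-1])
    T=np.eye(4);T[:3,:3]=Rt.from_euler('xyz',o['tool_rot'],degrees=True).as_matrix();T[:3,3]=o['tool_pos']
    T=T@c['T_tool_cam'];np.savez('pics/'+f,T=T,**c);return c,cloud(c,T),T
E
python3 - <<'E'
from h import *
c,P,T=wrist('w1');print(T.round(3).tolist(),c['mtx'][0].round(1))
m=masks(c);z=P[...,2]
for nm,mm in(('cream',m['cream']&(abs(z-.058)<.006)),('latchbar',m['orange']&(z>.09)&(z<.11)),('toe',m['orange']&(z>.066)&(z<.082)),('lid',m['dark']&(z>.13)&(z<.15))):
    p=P[mm];print(nm,len(p),p.mean(0).round(4) if len(p) else '',rect(p) if len(p) else '')
E
```

```text
[[0.258, 0.934, 0.245, 0.427], [0.966, -0.25, -0.065, -0.109], [0.001, 0.254, -0.967, 0.384], [0.0, 0.0, 0.0, 1.0]] [311.3   0.  253.4]
cream 9785 [ 0.4813 -0.1028  0.0575] (array([511.2, -92.5]), array([197.5, 145.4]), 75.0)
latchbar 162 [ 0.4516 -0.1284  0.099 ] (array([ 453.2, -128.2]), array([42.7, 12.2]), 53.7)
toe 141 [ 0.4721 -0.1151  0.0761] (array([ 466.2, -114. ]), array([58.2, 17.3]), 62.2)
lid 1222 [ 0.5279 -0.056   0.1366] (array([530.1, -49.4]), array([96.5, 64.2]), 77.0)
```

View pics/w1.png

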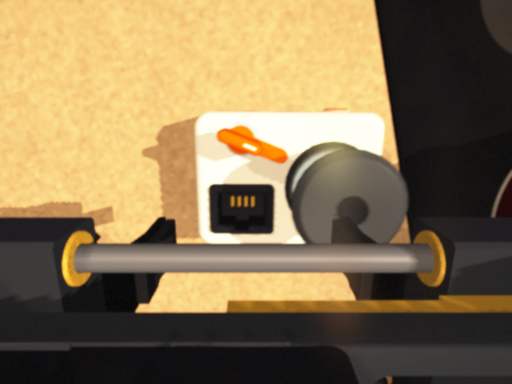

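The wrist view shows the chopper, its black bay rim at about (210–273, 184–233) and the latch bar at (252, 146). Next I measure the bay from the rim outline, cast onto z = 0.062.

```bash
cat >> h.py <<'E'
def cast(c,T,uv,zp):
    K=c['mtx'];uv=np.asarray(uv,float);d=np.c_[(uv[:,0]-K[0,2])/K[0,0],(uv[:,1]-K[1,2])/K[1,1],np.ones(len(uv))]@T[:3,:3].T
    return T[:3,3]+d*((zp-T[2,3])/d[:,2])[:,None]
E
python3 - <<'E'
from h import *
for f,box in(('w1',(203,178,281,240)),('top0',(195,200,232,238)),('scene0',(155,170,206,214))):
    c=np.load(f'pics/{f}.npz');T=c['T'] if 'T' in c else c['world_from_camera']
    g=cv2.cvtColor(c['color'],cv2.COLOR_RGB2GRAY);x0,y0,x1,y1=box
    m=np.zeros_like(g);m[y0:y1,x0:x1]=(g[y0:y1,x0:x1]<95);m=cv2.morphologyEx(m,cv2.MORPH_CLOSE,np.ones((9,9)))
    k=max(cv2.findContours(m,0,cv2.CHAIN_APPROX_NONE)[0],key=cv2.contourArea)
    print(f,cv2.boundingRect(k),rect(cast(c,T,cv2.convexHull(k)[:,0],.062)))
C=np.array([511.5,-92.5])
for yaw in(-15,):
    a=np.radians(yaw);R=np.array([[np.cos(a),-np.sin(a)],[np.sin(a),np.cos(a)]])
    print('bay',C+R@[29,-50],'latch',C+R@[-48,-50])
E
```

```text
w1 (210, 185, 64, 49) (array([ 527.3, -149.1]), array([68.6, 54.9]), 75.0)
top0 (196, 207, 36, 31) (array([ 525.6, -159.2]), array([91.7, 57. ]), 70.9)
scene0 (155, 170, 45, 39) (array([ 529.9, -131.1]), array([113.8,  59.4]), 77.0)
bay [ 526.57089671 -148.30204362] latch [ 452.19460808 -128.37297715]
```

```bash
python3 -m jog '[[1,-0.71,-0.82,0,0.15],[1,-0.62,-0.9,0,0.15],[1,-0.5,-0.9,0,0.15],[1,-0.38,-1,0,0.15],[1,-0.25,-1,0,0.15],[1,-0.13,-1,0,0.15],[1,0,-1,0,0.1]]'
```

```text
time_s: 3.73
tool_pos: [0.4624, -0.2532, 0.2391]
tool_rot: [-179.9, 0.0, 119.6]
force: [-0.2, -0.0, 0.6]
grip_width: 0.0868
grasp_force: 0.0
```

Run:
```python
from h import *
c,P,T=wrist('w2')
m=masks(c);x,y,z=P[...,0],P[...,1],P[...,2];B=(abs(x-.53)<.07)&(abs(y+.373)<.07)
for nm,mm in(('top',B&(z>.084)&(z<.1)),('lip',B&m['orange']&(z>.02)&(z<.05)),('all',B&(z>.02))):
    p=P[mm];print(nm,len(p),p.mean(0).round(4) if len(p) else '',rect(p) if len(p) else '')
```

```text
top 607 [ 0.523  -0.3593  0.0888] (array([ 523.6, -360.6]), array([33.9, 23.1]), 30.0)
lip 162 [ 0.5081 -0.3878  0.0381] (array([ 508.5, -388.2]), array([12.5, 22.1]), 28.2)
all 1215 [ 0.5227 -0.3642  0.0721] (array([ 527.7, -376.9]), array([57.8, 56.4]), 30.9)
```

View pics/w2.png

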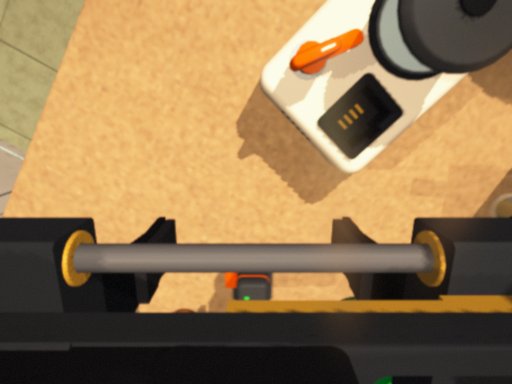

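```bash
python3 -m jog '[[1,-1,0,0,0],[1,-1,0,0,0],[1,-1,0,0,0],[1,-1,0,0,0],[1,-1,0,0,0],[1,-1,0,0,0],[1,-1,0,0,0],[1,-1,0,0,0],[1,-1,0,0,0],[1,-1,0,0,0],[1,-1,0,0,0],[1,0,0,0,0]]'
python3 - <<'E'
from h import *
c,P,T=wrist('w3')
m=masks(c);x,y,z=P[...,0],P[...,1],P[...,2];B=(abs(x-.53)<.07)&(abs(y+.373)<.07)
for nm,mm in(('top',B&(z>.085)&(z<.1)),('lip',B&m['orange']&(z>.02)&(z<.05)),('all',B&(z>.02))):
    p=P[mm];print(nm,len(p),p.mean(0).round(4) if len(p) else '',rect(p) if len(p) else '')
E
```

```text
time_s: 4.78
tool_pos: [0.5734, -0.4449, 0.2377]
tool_rot: [-179.9, 0.0, 120.0]
force: [-1.3, 0.1, -0.5]
grip_width: 0.087
grasp_force: 0.0
top 2084 [ 0.5304 -0.3724  0.0893] (array([ 530.5, -372.7]), array([35. , 48.9]), 29.1)
lip 221 [ 0.5087 -0.3884  0.038 ] (array([ 506.1, -385.6]), array([12. , 28.6]), 28.9)
all 50266 [ 0.5583 -0.4182  0.3088] (array([ 548.2, -387.3]), array([103.1, 107.3]), 5.8)
```

View pics/w3.png

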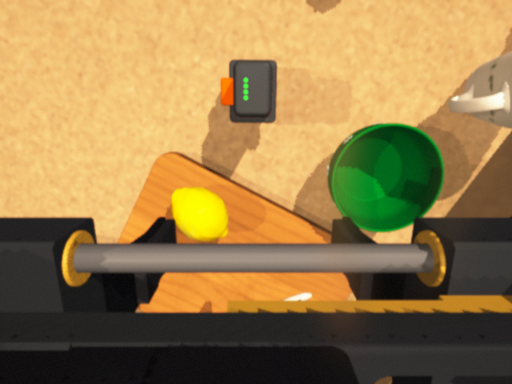

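```bash
python3 -m jog '[[0.7,0.84,0,0,0.012],[0.7,0.84,0,0,0],[0.7,0.84,0,0,0],[0.7,0.84,0,0,0],[0.7,0.84,-0.05,0.3,0],[0.7,0,0,1,0],[0.7,0,0,1,0],[0.7,0,0,1,0],[0.7,0,0,1,0],[0.7,0,0,1,0],[0.7,0,0,0.3,0],[0.7,0,0,0,0]]'
```

```text
time_s: 5.83
tool_pos: [0.5298, -0.3678, 0.1257]
tool_rot: [-179.9, -0.2, 119.5]
force: [-0.1, 0.8, 0.1]
grip_width: 0.0607
grasp_force: 0.0
```

```bash
python3 -m jog '[[0.7,-0.2,-0.05,0.5,0],[0.7,0,0,0,0],[0.7,0,0,0,0]]'
```

```text
time_s: 6.08
tool_pos: [0.5319, -0.3743, 0.1181]
tool_rot: [180.0, 0.0, 119.4]
force: [-0.3, -0.6, -0.5]
grip_width: 0.061
grasp_force: 0.0
```

```bash
python3 -m jog '[[0.7,0.1,0,0.9,0],[0.7,0,0,0.9,0],[0.7,0,0,0.85,0],[0.7,0,0,0,0],[0.7,0,0,0,0],[0.3,0,0,0,0],[0.2,0,0,0,0],[0,0,0,0,0],[0,0,0,0,0],[0,0,0,0,0],[0,0,0,0,0]]' 35
```

```text
time_s: 7.0
tool_pos: [0.531, -0.3724, 0.0652]
tool_rot: [180.0, 0.0, 119.5]
force: [-1.1, 0.6, 2.3]
grip_width: 0.0357
grasp_force: 35.0
```

```bash
python3 -m jog '[[0,0,0,-0.5,0],[0,0,0,-0.9,0],[0,0,0,-1,0.1],[0,0,0,-1,0.14],[0,0,0,-1,0.15],[0,0,0,-0.9,0.15],[0,0,0,-0.3,0.15],[0,0,0,0,0.15],[0,0,0,0,0.14],[0,0,0,0,0],[0,0,0,0,0]]'
python3 -m jog '[[0,0.6,-0.17,0,0],[0,0.98,-0.28,0,0],[0,0.98,-0.28,0,0],[0,0.98,-0.28,0,0],[0,0.98,-0.28,0,0],[0,0.98,-0.28,0,0],[0,0.98,-0.28,0,0],[0,0.98,-0.28,0,0],[0,0.98,-0.28,0,0],[0,0.98,-0.28,0,0],[0,0.98,-0.28,0,0],[0,0.35,-0.12,0,0]]'
python3 -m jog '[[0,0,0,0,0],[0,0,0,0,0],[0,0,0,0,0]]'
python3 - <<'E'
from h import *
c,P,T=wrist('w4');o=env.get_obs();print(o['tool_pos'],o['tool_rot'])
E
```

```text
time_s: 7.92
tool_pos: [0.5306, -0.3716, 0.1762]
tool_rot: [-179.9, -0.0, 75.5]
force: [0.4, 0.6, -3.9]
grip_width: 0.0359
grasp_force: 35.0
time_s: 8.92
tool_pos: [0.5254, -0.1447, 0.1762]
tool_rot: [-179.9, -0.2, 75.7]
force: [0.3, 0.8, -3.9]
grip_width: 0.0356
grasp_force: 35.0
time_s: 9.17
tool_pos: [0.5251, -0.1503, 0.1768]
tool_rot: [180.0, 0.0, 75.3]
force: [0.3, 0.2, -3.1]
grip_width: 0.0357
grasp_force: 35.0
[ 0.52502137 -0.15045792  0.17677311] [1.79966898e+02 5.26994085e-02 7.52531897e+01]
```

View pics/w4.png

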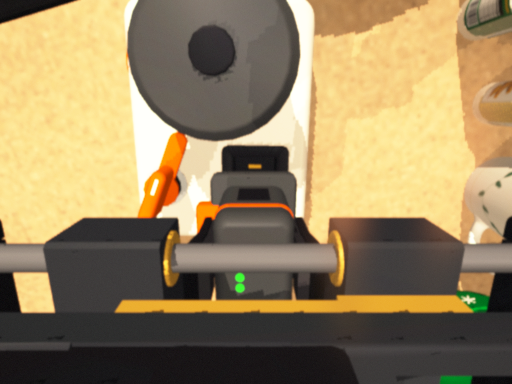

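Run:
```python
from h import *
c=np.load('pics/w4.npz');o=env.get_obs();P=cloud(c,c['T'])
R=Rt.from_euler('xyz',o['tool_rot'],degrees=True);Q=R.inv().apply((P.reshape(-1,3)-o['tool_pos']))*1000
Q=Q.reshape(P.shape)
for v in range(168,206,4):print(v,Q[v,250].round(1))
for v in (180,186,192):
  print(v,[ (u,Q[v,u].round(0).tolist()) for u in (207,211,214,285,289,292,296)])
```

```text
168 [ 12.6  -2.5 149.8]
172 [32.8 -1.2 31.8]
176 [31.6 -1.2 26.4]
180 [29.  -1.2 27.5]
184 [26.9 -1.2 26.4]
188 [25.6 -1.2 22.6]
192 [25.9 -1.1 12.9]
196 [25.9 -1.   5.2]
200 [25.5 -0.9 -0.4]
204 [26.2 -0.8 -9. ]
180 [(207, [8.0, -39.0, 117.0]), (211, [29.0, -23.0, 28.0]), (214, [29.0, -22.0, 28.0]), (285, [29.0, 19.0, 26.0]), (289, [29.0, 21.0, 28.0]), (292, [29.0, 23.0, 28.0]), (296, [29.0, 25.0, 29.0])]
186 [(207, [2.0, -40.0, 119.0]), (211, [26.0, -23.0, 27.0]), (214, [25.0, -22.0, 28.0]), (285, [26.0, 19.0, 26.0]), (289, [26.0, 21.0, 27.0]), (292, [26.0, 23.0, 27.0]), (296, [25.0, 25.0, 29.0])]
192 [(207, [-3.0, -40.0, 119.0]), (211, [22.0, -24.0, 28.0]), (214, [22.0, -22.0, 27.0]), (285, [22.0, 19.0, 26.0]), (289, [22.0, 21.0, 27.0]), (292, [22.0, 23.0, 27.0]), (296, [21.0, 26.0, 30.0])]
```

```bash
python3 -m jog '[[0,0.065,0.075,0.6,0.005],[0,0,0,0.9,0],[0,0,0,0.8,0],[0,0,0,0,0],[0,0,0,0,0],[0,0,0,0,0]]' 45
python3 -m jog '[[0,0,0,0.2,0],[0,0,0,0.2,0],[0,0,0,0.1,0],[0,0,0,0,0],[0,0,0,0,0]]'
```

```text
time_s: 9.72
tool_pos: [0.5274, -0.1486, 0.1309]
tool_rot: [180.0, 0.0, 75.1]
force: [-0.8, 0.1, -3.1]
grip_width: 0.0356
grasp_force: 45.0
time_s: 10.13
tool_pos: [0.5271, -0.1475, 0.1206]
tool_rot: [180.0, -0.0, 75.1]
force: [-0.3, -0.0, -3.0]
grip_width: 0.036
grasp_force: 45.0
```

```bash
python3 -m jog '[[0,0,0,0.2,0],[0,0,0,0.2,0],[0,0,0,0.2,0],[0,0,0,0.2,0],[0,0,0,0,0],[0,0,0,0,0]]'
```

```text
time_s: 10.63
tool_pos: [0.5268, -0.1475, 0.1042]
tool_rot: [-180.0, 0.0, 75.1]
force: [0.4, 0.6, -2.7]
grip_width: 0.0359
grasp_force: 45.0
```

```bash
python3 -m jog '[[0,0,0,0.15,0],[0,0,0,0.1,0],[0,0,0,0.1,0],[0,0,0,0,0],[0,0,0,0,0]]' 
python3 -m jog '[[0,0,0,0.1,0],[0,0,0,0,0],[0,0,0,0,0]]'
```

```text
time_s: 11.05
tool_pos: [0.527, -0.1476, 0.0975]
tool_rot: [-180.0, -0.0, 75.1]
force: [-0.2, 1.1, -3.5]
grip_width: 0.0354
grasp_force: 45.0
time_s: 11.3
tool_pos: [0.5272, -0.1477, 0.0972]
tool_rot: [-180.0, -0.1, 75.1]
force: [-5.0, 1.5, 10.5]
grip_width: 0.0357
grasp_force: 45.0
```

```bash
python3 -m jog '[[0,0,0,0.1,0],[0,0,0,0,0],[0,0,0,0,0]]'
python3 -m jog '[[0,0,0,0.15,0],[0,0,0,0,0],[0,0,0,0,0]]'
```

```text
time_s: 11.55
tool_pos: [0.5273, -0.1477, 0.097]
tool_rot: [-179.9, -0.2, 75.1]
force: [-11.7, 4.4, 25.8]
grip_width: 0.0352
grasp_force: 45.0
time_s: 11.8
tool_pos: [0.5272, -0.1477, 0.0962]
tool_rot: [-179.8, -0.3, 75.1]
force: [-19.0, 7.3, 46.0]
grip_width: 0.0356
grasp_force: 45.0
```

```bash
python3 -m jog '[[0,0,0,-0.2,0],[0,0,0,0,0],[0.6,0,0,0,0],[0.7,0,0,0,0],[0.7,0,0,0,0],[0.7,0,0,-0.4,0],[0.7,0,0,-0.8,0],[0.7,0,0,-1,0],[0.7,0,0,-1,0],[0.7,0,0,-0.3,0],[0.7,0,0,0,0],[0.7,0,0,0,0]]'
python3 - <<'E'
from h import *
c,P,T=wrist('w5');o=env.get_obs();print(o['tool_pos'],o['tool_rot'],o['force'])
m=masks(c);x,y,z=P[...,0],P[...,1],P[...,2];B=(abs(x-.527)<.06)&(abs(y+.148)<.06)
L=(abs(x-.452)<.05)&(abs(y+.128)<.05)&m['orange']
for nm,mm in(('bat',B&(z>.112)&(z<.13)),('flange',B&(z>.062)&(z<.075)),('bar',L&(z>.09)&(z<.11)),('toe',L&(z>.066)&(z<.082))):
    p=P[mm];print(nm,len(p),np.median(p,0).round(4) if len(p) else '',rect(p) if len(p) else '')
E
```

```text
time_s: 12.8
tool_pos: [0.5271, -0.1473, 0.1643]
tool_rot: [180.0, -0.0, 75.2]
force: [0.4, 0.4, -0.4]
grip_width: 0.061
grasp_force: 0.0
[ 0.52659696 -0.14717958  0.16369244] [-1.79932464e+02 -1.10284757e-02  7.51479113e+01] [-0.10576852  0.14401244  0.27223936]
bat 3929 [ 0.5303 -0.14    0.1215] (array([ 528.6, -129.1]), array([82.2, 63.2]), 89.9)
flange 1893 [ 0.5201 -0.1276  0.0696] (array([ 507.3, -139.7]), array([ 73.6, 105.9]), 68.2)
bar 385 [ 0.4609 -0.1265  0.0993] (array([ 454.8, -127.5]), array([41. , 11.6]), 50.0)
toe 753 [ 0.4742 -0.1297  0.0757] (array([ 482.9, -119.2]), array([59.3, 52.8]), 76.4)
```

View pics/w5.png

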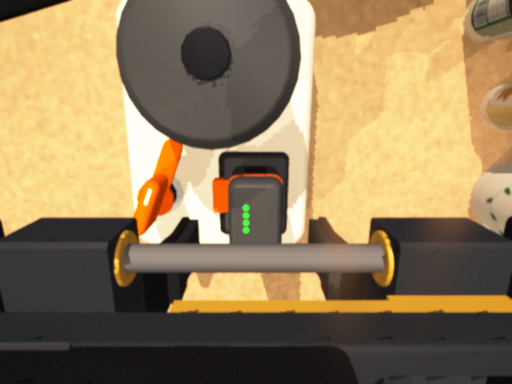

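```bash
python3 -m jog '[[0.6,0,-0.6,0,0],[0.5,0,-1,0,0],[0.5,0,-1,0,0],[0.5,0,-0.9,0,0],[0.5,0,-0.33,0,0],[0.5,0,0,0,0.12],[0.5,0,0,0,0.13],[0.5,0,0,0,0.13],[0.5,0,0,0,0.11],[0.5,0,0,0,0],[0.5,0,0,0,0],[0.5,0,0,0,0]]'
```

```text
time_s: 13.85
tool_pos: [0.4526, -0.128, 0.164]
tool_rot: [-180.0, 0.1, 53.2]
force: [0.4, 1.0, -0.2]
grip_width: 0.0436
grasp_force: 0.0
```

```bash
python3 -m jog '[[0.5,0,0,0.8,0],[0.5,0,0,0.9,0],[0.5,0,0,0.8,0],[0.5,0,0,0.8,0],[0.5,0,0,0,0],[0.5,0,0,0,0],[0.2,0,0,0,0],[0,0,0,0,0],[0,0,0,0,0],[0,0,0,0,0],[0,0,0,0,0]]' 30
```

```text
time_s: 14.77
tool_pos: [0.4534, -0.1278, 0.099]
tool_rot: [180.0, -0.1, 53.1]
force: [-0.1, 0.4, 0.4]
grip_width: 0.0183
grasp_force: 0.0
```

```bash
python3 -m jog '[[0,0,0,0,0],[0,0,0,0,0],[0,0,0,0,0]]' 40
```

```text
time_s: 15.02
tool_pos: [0.4527, -0.1273, 0.0988]
tool_rot: [-179.9, -0.0, 53.1]
force: [-4.1, 1.7, 6.6]
grip_width: 0.0117
grasp_force: 40.0
```

Gripped at 11.7 mm, which is the bar's thickness. Now I turn it about 58° clockwise.

```bash
python3 -m jog '[[0,0,0,0,0.08],[0,0,0,0,0.12],[0,0,0,0,0.12],[0,0,0,0,0.12],[0,0,0,0,0],[0,0,0,0,0]]'
```

```text
time_s: 15.52
tool_pos: [0.4527, -0.1274, 0.0988]
tool_rot: [-179.9, 0.0, 33.3]
force: [-2.6, 2.0, 5.8]
grip_width: 0.0118
grasp_force: 40.0
```

```bash
python3 -m jog '[[0,0,0,0,0.1],[0,0,0,0,0.12],[0,0,0,0,0.12],[0,0,0,0,0.12],[0,0,0,0,0.12],[0,0,0,0,0.12],[0,0,0,0,0.1],[0,0,0,0,0],[0,0,0,0,0]]'
python3 -c "
from cell import env;o=env.get_obs();print(o['wrist_torque'])"
python3 -m jog '[[0,0,0,0,0.06],[0,0,0,0,0.06],[0,0,0,0,0],[0,0,0,0,0]]'
python3 -c "
from cell import env;o=env.get_obs();print(o['wrist_torque'])"
```

```text
time_s: 16.27
tool_pos: [0.4527, -0.1275, 0.0988]
tool_rot: [-179.9, 0.1, -2.7]
force: [-2.6, 1.6, 6.3]
grip_width: 0.0115
grasp_force: 40.0
[ 0.36855426  0.8585557  -0.07238829]
time_s: 16.6
tool_pos: [0.4527, -0.1275, 0.0988]
tool_rot: [-179.9, 0.1, -8.1]
force: [-2.8, 0.9, 5.4]
grip_width: 0.0115
grasp_force: 40.0
[ 0.40015247  0.8036204  -0.09529158]
```

```bash
python3 -m jog '[[0,0,0,0,0.08],[0,0,0,0,0.04],[0,0,0,0,0],[0,0,0,0,0]]'
python3 - <<'E'
from h import *
c,P,T=wrist('w6');o=env.get_obs();print(o['wrist_torque'],o['tool_rot'])
snap('top','t6');snap('scene','s6')
s=cv2.imread('pics/s6.png')[110:250,90:240];w=cv2.imread('pics/w6.png')
cv2.imwrite('pics/v6.png',np.hstack([cv2.resize(w,(400,300)),cv2.resize(s,(321,300),interpolation=2)]))
E
```

```text
time_s: 16.93
tool_pos: [0.4527, -0.1275, 0.0988]
tool_rot: [-180.0, 0.1, -13.5]
force: [-2.7, 2.2, 6.1]
grip_width: 0.0115
grasp_force: 40.0
[ 0.31547122  0.83875782 -0.0663003 ] [-1.79948330e+02  7.79380771e-02 -1.35155786e+01]
```

View pics/v6.png

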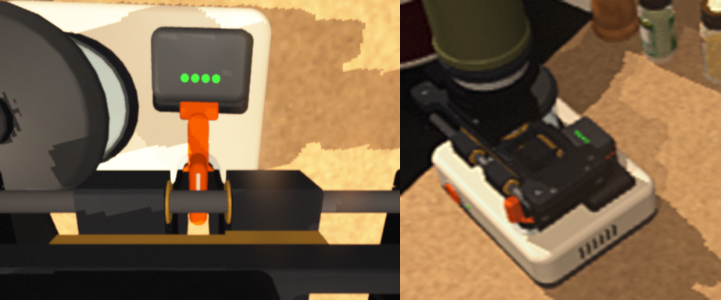

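```bash
python3 -m jog '[[0,0,0,0,0.05],[0,0,0,0,0.05],[0,0,0,0,0],[0,0,0,0,0]]'
python3 -c "
from cell import env;o=env.get_obs();print(o['wrist_torque'])"
python3 -m jog '[[0,0,0,0,0.05],[0,0,0,0,0.05],[0,0,0,0,0],[0,0,0,0,0]]'
python3 -c "
from cell import env;o=env.get_obs();print(o['wrist_torque'])"
```

```text
time_s: 17.42
tool_pos: [0.4527, -0.1275, 0.0988]
tool_rot: [180.0, 0.1, -17.9]
force: [-4.4, 1.6, 5.7]
grip_width: 0.0115
grasp_force: 40.6
[0.30622698 0.86768159 0.68098306]
time_s: 17.75
tool_pos: [0.4529, -0.1275, 0.0988]
tool_rot: [180.0, 0.1, -22.3]
force: [-2.6, 1.0, 5.2]
grip_width: 0.0126
grasp_force: 43.5
[0.23356224 0.79147883 1.02765234]
```

```bash
python3 -m jog '[[0.3,0,0,0,0],[0.4,0,0,0,0],[0.4,0,0,0,0],[0.4,0,0,0,0],[0.4,0,0,-0.5,0],[0.4,0,0,-1,0],[0.4,0,0,-1,0],[0.4,0,0,-1,0],[0.4,0,0,-1,0],[0.4,0,0,-0.5,0],[0.4,0,0,0,0],[0.4,0,0,0,0]]'
python3 - <<'E'
from h import *
c,P,T=wrist('w7');o=env.get_obs();print(o['tool_rot'],o['force'])
m=masks(c);x,y,z=P[...,0],P[...,1],P[...,2];B=(abs(x-.527)<.06)&(abs(y+.148)<.06)
L=(abs(x-.452)<.06)&(abs(y+.128)<.05)&m['orange']
for nm,mm in(('bat',B&(z>.112)&(z<.13)),('bar',L&(z>.09)&(z<.11)),('toe',L&(z>.066)&(z<.082))):
    p=P[mm];print(nm,len(p),np.median(p,0).round(4) if len(p) else '',rect(p) if len(p) else '')
E
```

```text
time_s: 18.75
tool_pos: [0.453, -0.1278, 0.1982]
tool_rot: [-180.0, -0.0, -22.5]
force: [0.4, 0.6, -0.2]
grip_width: 0.0344
grasp_force: 0.0
[ 1.79979140e+02  6.73997345e-02 -2.25207643e+01] [ 0.5943277   0.35234502 -0.22933777]
bat 4212 [ 0.5287 -0.1442  0.1216] (array([ 527.9, -131. ]), array([63.1, 86. ]), 0.0)
bar 153 [ 0.4619 -0.134   0.0998] (array([ 472.2, -134.4]), array([11.2, 79.1]), 73.9)
toe 797 [ 0.499  -0.1379  0.0712] (array([ 475.9, -133.5]), array([27.8, 69.3]), 75.3)
```

View pics/w7.png

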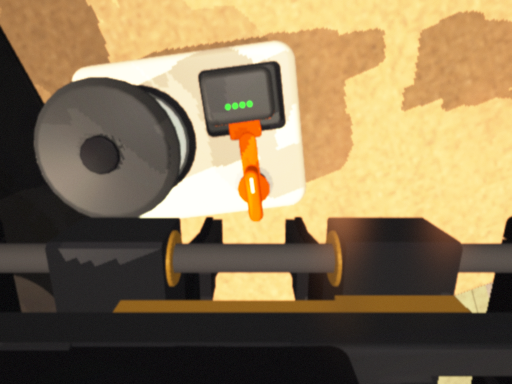

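The battery is home, with its top at 0.1216 m. The latch from (255, 215) to (245, 135) lies along the bay axis and over the lip, and the gripper is clear.

```bash
python3 -c "
from cell import env;print(env.sign_off())"
```

```text
the job is handed in; nothing more can be done
None
```

The battery is plugged fully home in the chopper's bay, and the orange latch is turned clockwise to its stop, over the lip. I handed the job in at about 18.8 s with the gripper clear; no verdict came back.

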